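Tighten a filter holder's lid by quarter turns round the rim

ROBOT

A 6-joint arm with a two-finger parallel gripper is mounted at the origin on a cart in front of the work surface, level with it; the furniture and walls round the work are solid. World frame = base frame: x ahead of the robot, y to its left, z up, the work surface at z = 0. Lengths are in m, angles in rad, forces in N, time in s.
With the tool pointing down it reaches from about 0.35 to 0.975 m from the base axis. Payload 4.9 kg.
Tool frame: the origin (TCP) lies at the very end of the fingers, on their centre line; the grasp point (between the pads) lies 19 mm behind it; z points along the fingers, x is the direction in which the jaws open and shut, and the axes are right-handed (so a half turn about z gives the same grasp; the last joint's range is limited). The gripper opens to 85 mm and grips with 20 to 120 N. Pads are 22 mm wide; open, the fingers measure 114 mm over their backs; the gripper's body (76 mm by 85 mm) begins 54 mm behind the grasp point. The pads swing forward as they close: fully open they stand 13 mm farther back than shut.
Start: joints at [1.079, 0.053, 1.613, -0, 1.476, -0.119], TCP at [0.228, 0.582, 0.231] pointing down, gripper open.
Joint ranges: [-3.01, 3.01], [-1.01, 2.22], [0.06, 2.58], [-1.02, 4.17], [0.09, 2.62], [-3.14, 3.14]. Speed limits (rad/s): [2.57, 2.57, 3.14, 3.14, 3.14, 3.14].

INTERFACE

Orientations are given as a unit quaternion [w, x, y, z].
In Python, from plant import manip, imaging gives the robot as it stands.
- The arm moves only by the shell command python3 -m pendant 'ROWS'. ROWS is JSON, a list that holds one entry, the list of rows, each a list of 7 numbers: the turn, a rotation vector about the world's x, y, z in units of pi rad (1.0 is pi rad), then the shift along the world's x, y, z in units of 250 mm (1.0 is 250 mm), then the opening, from 0 (shut) to 1 (fully open). In form: [[[ax, ay, az, tx, ty, tz, claw], ...]]. A call has 1 to 20 rows; each row shifts and turns the commanded pose from where the row before left it; what a row does not reach is not made up. A row lasts 1/8 s, in which the tool goes at most 62.5 mm and 10.7 degrees, less where a joint would pass 70% of its speed; a pose out of reach is approached as far as the arm can. A call with a number of a shift or a turn outside -1 to 1 is refused whole. A call with a gripper value outside its range is refused whole. The fingers move at their own pace and stop on an object; the grip force is fixed at half the most. Time passes only in rows, so rows that do not move let the fingers close. It gives the time, the measured TCP pose, the force and the opening at its end, in the units of the state.
- manip.state(): the state, without advancing time (a new reading comes with each control period).
- imaging.grab_frame(name): name is "scene" or "top"; returns a dict with "frame" (384x512x3 uint8, blue, green, red), "mtx" (3x3 intrinsics, pixels), "world_to_cam" (4x4, takes a point from world to camera coordinates). Camera axes: x right, y down, z forward; pixel columns grow to the right and rows downward; lengths in m; the calibration is good to about 2 mm. A picture is of the moment at which its call begins. There is no depth.
- manip.job_done(): hands the job in, once; it reports no verdict.
The state is a dict: "time": time; "joint_pos": joint angles; "joint_vel": joint speeds; "joint_efforts": joint torques, N m; "tool_pos": TCP position; "tool_rot": TCP orientation; "contact_force": force on the tool from outside, world axes, zero at the start; "ft_torque": the same for the moment, N m; "gripper_width": opening from 0.0 (shut) to 1.0 (fully open).
Only numpy, scipy, OpenCV 4.12 (cv2) and the standard library are available. Lean on these libraries where they do the work, as an engineer would, in place of code of your own. Each camera call takes 0.05 s, during which the arm holds its last target. There are 200 camera calls.

TASK

Tighten the lid of the round filter holder evenly: give each of its three wing screws one quarter turn clockwise (seen from above) from where it now stands. Start with the screw above the hose nozzle and go round the rim clockwise, finishing each screw before the next. Leave the things standing around where they are.

Things in the scene. Friction and masses are not known exactly. Their poses are not given: they have to be found in the camera images.
- holder: stainless disc-filter holder fixed to the worktop: a round base and lid, 128 mm across, 54 mm high at the rim (68 mm at the small blank plug in the middle), with three round lugs 19 mm in radius centred 72 mm from the axis, 120 degrees apart. Its origin is on its axis at worktop level, z up; its x axis points out along the single hose nozzle. It can stand at any yaw.
- nozzle_end (a point): free end of the only hose nozzle, a thin barbed tube (17 mm thick) that sticks out level from the side of the base, 23 mm above the worktop, 143 mm from the holder's axis, straight out below screw_1.
- screw_1 (a joint): turn of the first screw, on the lug directly above the nozzle (holder frame x = +72 mm, y = 0), rad about its upright axis, growing clockwise seen from above (tightening). At 0 its wing lies along the holder's radius; it starts anywhere between -0.5 and 0.5. Friction about 0.12 N m holds it where it is left; it has no stop within the turns wanted and does not move up or down.
- screw_1_grip (a point): centre of the wing of screw_1, on its axis, 94 mm above the worktop. The wing is an upright flat steel blade 50 mm long (62 mm over its flared ears), 10 mm thick, 26 mm high (80 to 106 mm above the worktop), on a hub 21 mm across. The frame turns with the wing: x along its length, y across its thickness, z up. The lug and washer below end 57 mm above the worktop.
- screw_1_tip (a point): one end of the wing of screw_1: 25 mm out from its axis along the wing, at the height of the grip point (at joint value 0 the end pointing away from the middle of the holder).
- screw_2 (a joint): turn of the second screw, the next one clockwise seen from above (120 degrees clockwise of screw_1; holder frame x = -36 mm, y = -62 mm), rad about its upright axis, growing clockwise seen from above (tightening). At 0 its wing lies along the holder's radius; it starts anywhere between -0.5 and 0.5. Friction about 0.12 N m holds it where it is left; it has no stop within the turns wanted and does not move up or down.
- screw_2_grip (a point): centre of the wing of screw_2, on its axis, 94 mm above the worktop. The wing is an upright flat steel blade 50 mm long (62 mm over its flared ears), 10 mm thick, 26 mm high (80 to 106 mm above the worktop), on a hub 21 mm across. The frame turns with the wing: x along its length, y across its thickness, z up. The lug and washer below end 57 mm above the worktop.
- screw_2_tip (a point): one end of the wing of screw_2: 25 mm out from its axis along the wing, at the height of the grip point (at joint value 0 the end pointing away from the middle of the holder).
- screw_3 (a joint): turn of the third screw, the last one going clockwise (holder frame x = -36 mm, y = +62 mm), rad about its upright axis, growing clockwise seen from above (tightening). At 0 its wing lies along the holder's radius; it starts anywhere between -0.5 and 0.5. Friction about 0.12 N m holds it where it is left; it has no stop within the turns wanted and does not move up or down.
- screw_3_grip (a point): centre of the wing of screw_3, on its axis, 94 mm above the worktop. The wing is an upright flat steel blade 50 mm long (62 mm over its flared ears), 10 mm thick, 26 mm high (80 to 106 mm above the worktop), on a hub 21 mm across. The frame turns with the wing: x along its length, y across its thickness, z up. The lug and washer below end 57 mm above the worktop.
- screw_3_tip (a point): one end of the wing of screw_3: 25 mm out from its axis along the wing, at the height of the grip point (at joint value 0 the end pointing away from the middle of the holder).
- dish_0: small round culture dish, 58 mm across, 14 mm high, lying beside the holder. Loose bystander; origin at the centre of its underside.
- tape_roll: roll of label tape lying flat beside the holder, 73 mm across, 19 mm high. Loose bystander; origin at the centre of its underside.
- forceps: steel forceps lying beside the holder, 17 x 134 x 8 mm, length along its y. Loose bystander; origin at the centre of its underside.
- reagent_0: brown screw-capped bottle, 60 mm across, 92 mm high, at the front left. Loose bystander; origin at the centre of its underside.
- reagent_1: pale screw-capped bottle, 48 mm across, 76 mm high, at the front left. Loose bystander; origin at the centre of its underside.
- sample_cup: clear plastic cup, 64 mm across, 71 mm high, at the front right. Loose bystander; origin at the centre of its underside.

How it is judged:
By the outcome, as a careful person would: the job done as asked, in the order asked, and still so for the second after the job is handed in, with the robot touching nothing.
It also fails if it takes over 64 s, if anything falls off the work surface, if the arm or the gripper's body presses on something with over 40 N, if the wrist force passes 120 N, or if a joint passes its speed limit or range.

## Working session

There is one attempt and no reset: what is moved stays moved. The work goes in short steps, Python scripts to look and compute and a shell command to move; the robot and the scene stay as the last step left them, time stands still between calls to the robot, and variables do not carry over. Pictures are saved under pics/ and viewed, about 8 in all and at most 12, crops included, and the job is handed in when it is done.

```bash
mkdir -p pics
python3 - <<'E'
from plant import manip, imaging
import cv2,json,numpy as np
for n in("top","scene"):
    d=imaging.grab_frame(n); cv2.imwrite(f"pics/{n}0.png",d["frame"]); np.savez(f"{n}0.npz",**{k:np.array(v) for k,v in d.items()})
    print(n,np.round(d["mtx"],1).tolist(),np.round(d["world_to_cam"],3).tolist())
s=manip.state();print(s)
E
```

```text
top [[455.1, 0.0, 258.0], [0.0, 455.1, 197.0], [0.0, 0.0, 1.0]] [[-0.391, -0.92, 0.012, 0.243], [-0.746, 0.31, -0.589, 0.444], [0.538, -0.239, -0.808, 1.648], [0.0, 0.0, 0.0, 1.0]]
scene [[402.5, 0.0, 263.5], [0.0, 402.5, 190.6], [0.0, 0.0, 1.0]] [[0.473, -0.881, -0.006, -0.242], [-0.658, -0.349, -0.667, 0.43], [0.586, 0.32, -0.745, 1.186], [0.0, 0.0, 0.0, 1.0]]
{'time': 0.1, 'joint_pos': array([ 1.07900416e+00,  5.33252537e-02,  1.61419393e+00,  2.47917519e-05,
        1.47600595e+00, -1.19014874e-01]), 'joint_vel': array([-0.00043719, -0.00144901, -0.00524512, -0.00107717,  0.00037905,
        0.00066113]), 'joint_efforts': array([ 1.96678384e-04, -3.94902778e+01, -3.71362817e+01, -7.82390225e-05,
        3.82803919e-03, -3.13348937e-05]), 'tool_pos': array([0.22735282, 0.58155856, 0.23014238]), 'tool_rot': array([ 4.35239673e-04,  8.25894760e-01,  5.63823475e-01, -8.62749262e-04]), 'contact_force': array([0.31538863, 0.78681792, 0.07321728]), 'ft_torque': array([-0.00661434, -0.02898812,  0.01650396]), 'gripper_width': 0.9984347538609044}
```

View pics/top0.png

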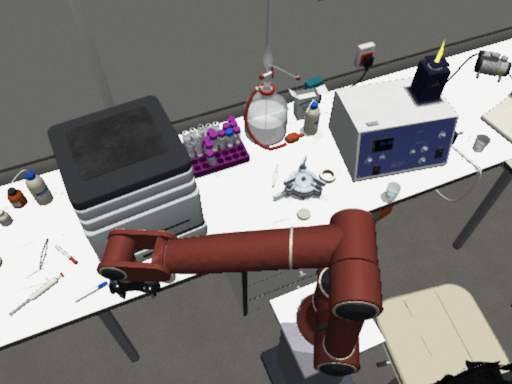

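View pics/scene0.png

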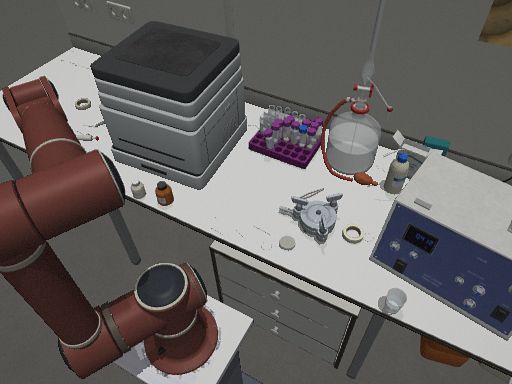

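```bash
python3 - <<'E'
import cv2,numpy as np
o=[]
for n,(x,y,w,h) in(("scene",(272,182,66,66)),("top",(268,148,66,66))):
    f=cv2.imread(f"pics/{n}0.png")[y:y+h,x:x+w]
    f=cv2.resize(f,None,fx=6,fy=6,interpolation=cv2.INTER_CUBIC)
    for k in range(0,66,10):
        cv2.putText(f,str(x+k),(k*6,10),0,.35,(0,0,255),1);cv2.putText(f,str(y+k),(0,k*6+4),0,.35,(0,0,255),1)
        cv2.line(f,(k*6,12),(k*6,18),(0,0,255));cv2.line(f,(22,k*6),(28,k*6),(0,0,255))
    o.append(f)
cv2.imwrite("pics/crop0.png",np.hstack(o))
E
cat > h.py <<'E'
import numpy as np, cv2
def cam(n,tag="0"):
    d=np.load(f"{n}{tag}.npz"); return d["mtx"],d["world_to_cam"]
def proj(n,P):
    K,T=cam(n); P=np.atleast_2d(P).astype(float)
    return cv2.projectPoints(P,cv2.Rodrigues(T[:3,:3])[0],T[:3,3],K,None)[0][:,0]
def onz(n,uv,z):
    K,T=cam(n); R,t=T[:3,:3],T[:3,3]; c=-R.T@t
    d=R.T@np.linalg.inv(K)@np.array([*uv,1.]); return c+d*(z-c[2])/d[2]
E
python3 -c "
from h import *
print(onz('scene',(317,214),.068),onz('top',(303,181),.068))
for p in [(95,165),(245,135),(115,165),(200,190),(203,180)]:print(p,onz('scene',p,0))
K,T=cam('scene');print(-T[:3,:3].T@T[:3,3]);K,T=cam('top');print(-T[:3,:3].T@T[:3,3])
"
```

```text
[ 0.55892307 -0.1863474   0.068     ] [ 0.55750697 -0.18032899  0.068     ]
(95, 165) [0.41980553 0.7445054  0.        ]
(245, 135) [0.87571554 0.2893823  0.        ]
(115, 165) [0.45873611 0.6709333  0.        ]
(200, 190) [0.50811139 0.28017311 0.        ]
(203, 180) [0.55842768 0.30000034 0.        ]
[-0.29752882 -0.44226737  1.1682746 ]
[-0.46073622  0.48017918  1.5901746 ]
```

View pics/crop0.png

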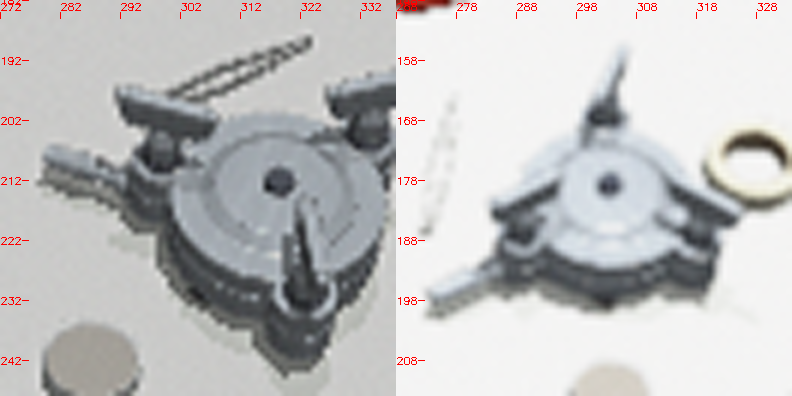

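```bash
cat > fit.py <<'E'
from h import *
from scipy.optimize import least_squares
def model(p):
    x,y,ps,*a=p; R=lambda t:np.array([np.cos(t),np.sin(t)]); c=np.array([x,y]); o={}
    o['plug']=[*c,.068]; o['noz']=[*(c+.143*R(ps)),.023]
    for i in range(3):
        b=ps-i*2*np.pi/3; s=c+.072*R(b); d=R(b-a[i])   # a grows clockwise
        o[f's{i+1}']=[*s,.094]
        o[f'o{i+1}']=[*(s+.029*d),.104]; o[f'i{i+1}']=[*(s-.029*d),.104]; o[f'h{i+1}']=[*s,.057]
    return o
def solve(obs,p0):
    def r(p):
        m=model(p); return np.concatenate([(proj(n,m[k])[0]-uv) for n,k,uv in obs])
    s=least_squares(r,p0,loss='soft_l1',f_scale=1.); return s.x,r(s.x).reshape(-1,2)
E
python3 - <<'E'
from fit import *
S=lambda u,v:(272+(u+.5)/6-.5,182+(v+.5)/6-.5)
T=lambda u,v:(268+(u-396+.5)/6-.5,148+(v+.5)/6-.5)
obs=[('scene','plug',S(279,180)),('top','plug',T(609,184)),('scene','noz',S(43,165)),('top','noz',T(431,304)),
('scene','o1',S(120,93)),('scene','i1',S(212,124)),('scene','i3',S(300,202)),('scene','o3',S(303,305)),
('top','o1',T(495,209)),('top','i1',T(556,183)),('top','o2',T(624,52)),('top','i2',T(596,118)),('top','i3',T(674,187)),('top','o3',T(738,212))]
x,r=solve(obs,[.557,-.183,1.9,0,0,0]); print(np.round(x,4))
for (n,k,_),e in zip(obs,r):print(n,k,np.round(e,1))
for k,v in model(x).items():
    if k[0]in'sn':print(k,np.round(v,3))
np.save('x0.npy',x)
o=[]
for n,(a,b,w,h) in(("scene",(272,180,80,66)),("top",(262,146,80,66))):
    f=cv2.imread(f"pics/{n}0.png")[b:b+h,a:a+w]; f=cv2.resize(f,None,fx=5,fy=5,interpolation=cv2.INTER_CUBIC)
    m=model(x); q=lambda P:tuple(int(v) for v in ((proj(n,P)[0]-(a,b)+.5)*5-.5))
    for i in '123': cv2.line(f,q(m['o'+i]),q(m['i'+i]),(0,0,255),1); cv2.circle(f,q(m['h'+i]),2,(0,255,0),-1); cv2.circle(f,q(m['o'+i]),2,(255,0,0),-1)
    cv2.circle(f,q(m['plug']),2,(0,255,255),-1);cv2.circle(f,q(m['noz']),2,(0,255,255),-1); o.append(f)
cv2.imwrite("pics/ov0.png",np.hstack(o))
E
```

```text
[ 0.5653 -0.1848  1.6556  0.0025  0.3511  0.1286]
scene plug [-0.8  1. ]
top plug [0.  1.1]
scene noz [ 0.3 -0.8]
top noz [-0.  -0.2]
scene o1 [-0.9  0.2]
scene i1 [-0.5  0. ]
scene i3 [0.4 0.5]
scene o3 [ 1.4 -2.7]
top o1 [-1.   0.3]
top i1 [ 0.9 -0.3]
top o2 [0.1 0. ]
top i2 [ 0.4 -1.5]
top i3 [-0.5 -1. ]
top o3 [0.3 2. ]
noz [ 0.553 -0.042  0.023]
s1 [ 0.559 -0.113  0.094]
s2 [ 0.63  -0.215  0.094]
s3 [ 0.506 -0.226  0.094]
```

View pics/ov0.png

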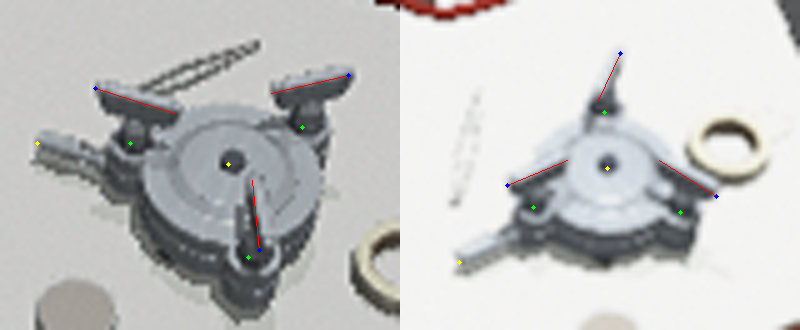

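```bash
python3 -m pendant '[[[0,0,0,0.01,-0.19,0.02,1],[0,0,0,0.01,-0.19,0.02,1],[0,0,0,0.01,-0.19,0.02,1],[0,0,0,0.01,-0.19,0.02,1],[0,0,0,0.01,-0.19,0.02,0.6],[0,0,-0.0444,0.09,-0.172,0,0.6],[0,0,-0.0444,0.09,-0.172,0,0.6],[0,0,-0.0444,0.09,-0.172,0,0.6],[0,0,-0.0444,0.09,-0.172,0,0.6],[0,0,-0.0444,0.09,-0.172,0,0.6],[0,0,-0.0444,0.09,-0.172,0,0.6],[0,0,-0.0444,0.09,-0.172,0,0.6],[0,0,-0.0444,0.09,-0.172,0,0.6],[0,0,0,0,0,0,0.6]]]'
cat > mos.py <<'E'
from fit import *
from plant import imaging, manip
import sys
def mosaic(tag,x,ks='123',draw=False,W=26,Z=10,grab=True,names=("scene","top")):
    rows=[]
    for n in names:
        d=imaging.grab_frame(n); m=model(x); row=[]
        for i in ks:
            c=proj(n,m['s'+i])[0]; a,b=(int(v)-W//2 for v in c)
            f=cv2.resize(d["frame"][b:b+W,a:a+W],None,fx=Z,fy=Z,interpolation=cv2.INTER_CUBIC)
            cv2.rectangle(f,(0,0),(W*Z-1,W*Z-1),(0,0,0),1); cv2.putText(f,f"{n} s{i} {a},{b}",(4,W*Z-6),0,.4,(0,0,255),1)
            for k in range(5,W,5): cv2.putText(f,str(b+k),(0,k*Z+4),0,.3,(0,0,255),1);cv2.putText(f,str(a+k),(k*Z-8,9),0,.3,(0,0,255),1)
            row.append(f)
        rows.append(np.hstack(row))
    cv2.imwrite(f"pics/{tag}.png",np.vstack(rows))
E
python3 - <<'E'
from mos import *
x=np.load('x0.npy'); mosaic('m1',x); print(np.round(manip.state()['joint_pos'],2))
E
```

```text
time: 1.85
tool_pos: [0.4205, -0.0017, 0.2556]
tool_rot: [-0.0, 0.999, 0.038, -0.001]
contact_force: [-0.3, 0.0, 0.4]
gripper_width: 0.601
[-0.18 -0.48  2.03  0.    1.6  -0.26]
```

View pics/m1.png

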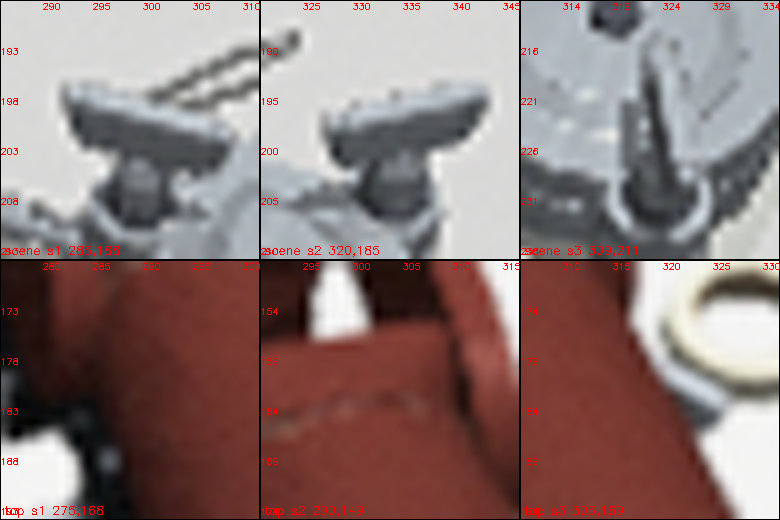

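Run:
```python
from fit import *
x=np.load('x0.npy');m=model(x);W=26;Z=15;row=[]
def tile(n,i,ov):
    F=cv2.imread(f"pics/{n}0.png"); c=proj(n,m['s'+i])[0]; a,b=int(c[0])-W//2,int(c[1])-W//2-2
    w,h=17,26
    a=int(c[0])-13; f=cv2.resize(F[b:b+W,a:a+W],None,fx=11,fy=11,interpolation=cv2.INTER_CUBIC)
    if ov:
        o,inn=np.array(m['o'+i]),np.array(m['i'+i]); d=(o-inn)/np.linalg.norm(o-inn); pp=np.array([-d[1],d[0],0]); s=np.array([*m['s'+i][:2],0])
        top=[s+e*d*L+k*pp*.005+[0,0,.106] for e,k,L in((1,1,.031),(1,-1,.031),(-1,-1,.031),(-1,1,.031))]
        bot=[s+e*d*L+k*pp*.005+[0,0,.080] for e,k,L in((1,1,.025),(1,-1,.025),(-1,-1,.025),(-1,1,.025))]
        for P,col in((top,(0,0,255)),(bot,(0,160,0))):
            uv=((proj(n,np.array(P))-(a,b)+.5)*11-.5).astype(int); cv2.polylines(f,[uv],True,col,1)
    for k in range(5,W,5): cv2.putText(f,str(b+k),(0,k*11+4),0,.3,(255,0,0),1);cv2.putText(f,str(a+k),(k*11-8,9),0,.3,(255,0,0),1)
    return f[:, :264]
g=np.vstack([np.hstack([tile("top",i,False) for i in '123']),np.hstack([tile("scene",i,True) for i in '123'])])
cv2.imwrite("pics/m2.png",g)
```

```text
(no output)
```

View pics/m2.png

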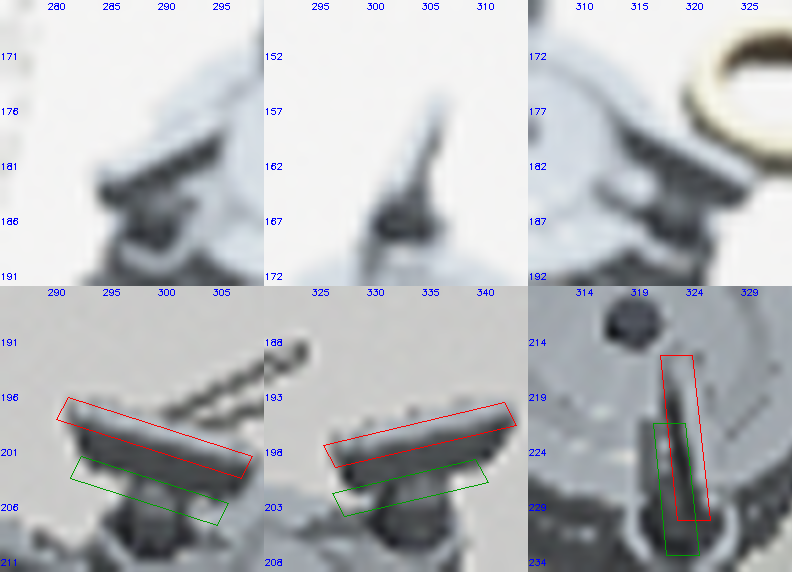

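```bash
cat > ncc.py <<'E'
from fit import *
def wing(img,n,x,i,base,rng=16,grid=np.arange(-2,2.01,.25)):
    """best wing angle offset (deg, + clockwise) about 'base' rad for screw i in view n"""
    g=cv2.cvtColor(img,cv2.COLOR_BGR2GRAY).astype(np.float32); K,T=cam(n); C=-T[:3,:3].T@T[:3,3]
    b=x[2]-i*2*np.pi/3; s=np.array([*(x[:2]+.072*np.array([np.cos(b),np.sin(b)])),0]); out=[]
    for da in np.arange(-rng,rng+.1,1):
        t=b-base-np.radians(da); d=np.array([np.cos(t),np.sin(t),0]); p=np.array([-d[1],d[0],0])
        if p@(C-s)<0:p=-p
        L=np.linspace(-.027,.027,28); P=[];w=[]
        for u in(-.0035,-.001,.0015,.0035): P+=[s+l*d+u*p+[0,0,.106] for l in L]; w+=[1]*len(L)
        for z in(.104,.1015,.099,.0965): P+=[s+l*d*.95+.005*p+[0,0,z] for l in L]; w+=[-1]*len(L)
        uv=proj(n,np.array(P)).astype(np.float32); w=np.array(w,float)
        for sx in grid:
            for sy in grid:
                v=cv2.remap(g,(uv[:,0]+sx).astype(np.float32),(uv[:,1]+sy).astype(np.float32),cv2.INTER_LINEAR)[:,0]
                out.append((np.corrcoef(v,w)[0,1],da,sx,sy))
    best=max(out); prof={a:max(o[0] for o in out if o[1]==a) for a in {o[1] for o in out}}
    return best,prof
E
python3 - <<'E'
from ncc import *
x=np.load('x0.npy')
for n in("scene","top"):
    im=np.load(n+"0.npz")["frame"]
    for i in range(3):
        b,p=wing(im,n,x,i,x[3+i]); ks=sorted(p,key=p.get)[-7:]
        print(n,i+1,np.round(b,2),{int(k):round(float(p[k]),3) for k in sorted(ks)})
E
```

```text
scene 1 [ 0.95 -3.    1.25 -0.75] {-7: 0.939, -6: 0.947, -5: 0.952, -4: 0.955, -3: 0.955, -2: 0.952, -1: 0.946}
scene 2 [ 0.95  1.    0.25 -1.25] {-2: 0.94, -1: 0.946, 0: 0.949, 1: 0.949, 2: 0.947, 3: 0.943, 4: 0.935}
scene 3 [ 0.92 -6.    1.5   0.  ] {-9: 0.891, -8: 0.907, -7: 0.915, -6: 0.917, -5: 0.913, -4: 0.906, -3: 0.895}
top 1 [ 0.93 -3.   -0.5  -0.75] {-6: 0.918, -5: 0.924, -4: 0.929, -3: 0.931, -2: 0.93, -1: 0.926, 0: 0.919}
top 2 [ 0.83  7.   -2.   -2.  ] {6: 0.82, 7: 0.83, 8: 0.828, 9: 0.817, 11: 0.817, 12: 0.823, 13: 0.822}
top 3 [ 0.94 -4.    0.   -1.25] {-7: 0.926, -6: 0.931, -5: 0.935, -4: 0.936, -3: 0.934, -2: 0.928, -1: 0.922}
```

Run:
```python
from fit import *
x0=np.load('x0.npy'); m0=model(x0)
S={('scene',1):(1.25,-.75),('scene',2):(.25,-1.25),('scene',3):(1.5,0),('top',1):(-.5,-.75),('top',3):(0,-1.25)}
def r(p):
    m=model([*p,*x0[3:]]); e=[]
    for (n,i),s in S.items(): e+=list(proj(n,m[f's{i}'])[0]-proj(n,m0[f's{i}'])[0]-s)
    e+=list(proj('scene',m['noz'])[0]-proj('scene',m0['noz'])[0]-(-.3,.8))+list(proj('top',m['noz'])[0]-proj('top',m0['noz'])[0])
    return np.array(e)
q=least_squares(r,x0[:3],loss='soft_l1'); print(q.x,np.round(q.fun,1))
w=x0[2]-np.arange(3)*2*np.pi/3-x0[3:]-np.radians([-3.3,.5,-5])  # absolute wing yaw measured
x=np.array([*q.x,*(q.x[2]-np.arange(3)*2*np.pi/3-w)]); np.save('x1.npy',x); print(np.round(x,3),'wing yaw',np.round(w,3))
for k,v in model(x).items():
    if k[0]in'sn':print(k,np.round(v,4))
```

```text
[ 0.56972601 -0.18562613  1.68887891] [-0.7  0.5 -0.   0.1 -0.1 -0.9  0.5  0.3 -0.1  0.   0.6 -0.6  0.3 -0. ]
[ 0.57  -0.186  1.689 -0.022  0.393  0.075] wing yaw [ 1.711 -0.799 -2.574]
noz [ 0.5529 -0.0436  0.023 ]
s1 [ 0.5612 -0.1141  0.094 ]
s2 [ 0.6359 -0.214   0.094 ]
s3 [ 0.512  -0.2287  0.094 ]
```

```bash
python3 -m pendant '[[[0,0,0.0204,0.141,-0.1124,-0.05,0.6],[0,0,0,0.141,-0.1124,-0.1,0.5],[0,0,0,0.141,-0.1124,-0.1,0.5],[0,0,0,0.14,-0.1124,-0.132,0.5],[0,0,0,0,0,0,0.5],[0,0,0,0,0,-0.11,0.5],[0,0,0,0,0,-0.11,0.5],[0,0,0,0,0,-0.11,0.5],[0,0,0,0,0,0,0.5],[0,0,0,0,0,0,0.5]]]'
python3 - <<'E'
from mos import *
mosaic('g1',np.load('x1.npy'),'1',W=40,Z=9)
s=manip.state();print(s['joint_pos'].round(3),s['tool_rot'].round(4),s['contact_force'].round(2))
E
```

```text
time: 3.2
tool_pos: [0.5617, -0.1112, 0.0804]
tool_rot: [0.0, 0.997, 0.074, 0.001]
contact_force: [0.4, 0.0, 0.1]
gripper_width: 0.496
[-0.326  0.069  1.859  0.     1.209 -0.473] [7.000e-04 9.973e-01 7.340e-02 1.700e-03] [-0.3   0.58 -0.12]
```

View pics/g1.png

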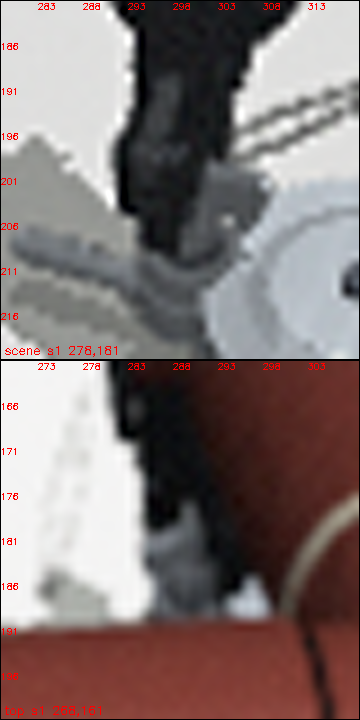

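```bash
python3 -m pendant '[[[0,0,-0.002,-0.002,-0.012,-0.015,0.5],[0,0,0,0,0,0,0.3],[0,0,0,0,0,0,0.2],[0,0,0,0,0,0,0.15],[0,0,0,0,0,0,0],[0,0,0,0,0,0,0],[0,0,0,0,0,0,0],[0,0,0,0,0,0,0]]]'; python3 -c "
from plant import manip
s=manip.state();print(s['joint_pos'].round(3),s['tool_rot'].round(4),s['contact_force'].round(2),s['ft_torque'].round(3))"
```

```text
time: 4.3
tool_pos: [0.5649, -0.1147, 0.0764]
tool_rot: [0.0, 0.998, 0.07, 0.006]
contact_force: [12.7, 2.1, -2.9]
gripper_width: 0.162
[-0.331  0.077  1.859  0.004  1.194 -0.472] [4.000e-04 9.976e-01 6.960e-02 5.900e-03] [12.69  2.13 -2.86] [ 0.411 -2.07   0.052]
```

```bash
python3 -m pendant '[[[0,0,0,0.016,0,0,0],[0,0,0,0,0,0,0],[0,0,0,0,0,0,0]]]'; python3 -c "
from plant import manip
s=manip.state();print(s['joint_pos'].round(3),s['tool_rot'].round(4),s['contact_force'].round(2),s['ft_torque'].round(3))"
```

```text
time: 4.68
tool_pos: [0.5652, -0.1147, 0.0763]
tool_rot: [-0.0, 0.998, 0.07, 0.001]
contact_force: [-1.1, 2.9, 6.9]
gripper_width: 0.16
[-3.300e-01  8.500e-02  1.851e+00  1.000e-03  1.205e+00 -4.700e-01] [-2.000e-04  9.976e-01  6.980e-02  7.000e-04] [-1.13  2.88  6.94] [0.408 0.223 0.023]
```

```bash
python3 -m pendant '[[[0,0,-0.05,0,0,0,0],[0,0,-0.05,0,0,0,0],[0,0,-0.05,0,0,0,0],[0,0,-0.05,0,0,0,0],[0,0,-0.05,0,0,0,0],[0,0,-0.05,0,0,0,0],[0,0,-0.05,0,0,0,0],[0,0,-0.05,0,0,0,0],[0,0,-0.05,0,0,0,0],[0,0,-0.05,0,0,0,0],[0,0,0,0,0,0,0],[0,0,0,0,0,0,0]]]'
cat > st.py <<'E'
from plant import manip
from scipy.spatial.transform import Rotation as R
s=manip.state();w,x,y,z=s['tool_rot'];M=R.from_quat([x,y,z,w]).as_matrix()
import numpy as np
print('yaw',round(float(np.arctan2(M[1,0],M[0,0])),4),'pos',s['tool_pos'].round(4),'q',s['joint_pos'].round(2),'F',s['contact_force'].round(1),'T',s['ft_torque'].round(2),'w',round(float(s['gripper_width']),3),'t',s['time'])
E
python3 st.py
```

```text
time: 6.18
tool_pos: [0.5647, -0.1144, 0.0762]
tool_rot: [-0.0, 0.755, -0.656, -0.0]
contact_force: [-2.6, 2.9, 9.1]
gripper_width: 0.163
yaw -1.4308 pos [ 0.5647 -0.1144  0.0762] q [-0.33  0.08  1.85  0.    1.21  1.1 ] F [-2.6  2.9  9.1] T [0.57 0.51 0.06] w 0.163 t 6.175
```

```bash
python3 -m pendant '[[[0,0,0,0,0,0,0.3],[0,0,0,0,0,0,0.5],[0,0,0,0,0,0,0.5],[0,0,0,0,0,0.12,0.5],[0,0,0,0,0,0.12,0.5],[0,0,0,0,0,0.12,0.5],[0,0,0,0,0,0,0.5]]]';python3 -m pendant '[[[0,0,0.0584,0.05,-0.067,0,0.5],[0,0,0.0584,0.05,-0.067,0,0.5],[0,0,0.0584,0.05,-0.067,0,0.5],[0,0,0.0584,0.05,-0.067,0,0.5],[0,0,0.0584,0.05,-0.067,0,0.5],[0,0,0.0584,0.05,-0.067,0,0.5],[0,0,0.0584,0,0,0,0.5],[0,0,0.0584,0,0,0,0.5],[0,0,0.0584,0,0,0,0.5],[0,0,0.0584,0,0,0,0.5],[0,0,0.0584,0,0,0,0.5],[0,0,0.0588,0,0,0,0.5],[0,0,0,0,0,0,0.5],[0,0,0,0,0,0,0.5]]]'; python3 st.py
python3 - <<'E'
from mos import *
mosaic('a1',np.load('x1.npy'),'123',names=("scene",),W=30,Z=8)
E
```

```text
time: 7.05
tool_pos: [0.5662, -0.1156, 0.1676]
tool_rot: [-0.001, 0.755, -0.656, 0.003]
contact_force: [0.2, 0.7, 0.6]
gripper_width: 0.498
time: 8.8
tool_pos: [0.6389, -0.2152, 0.1633]
tool_rot: [-0.001, 0.927, 0.375, -0.001]
contact_force: [-0.2, -0.7, -0.1]
gripper_width: 0.506
yaw 0.7693 pos [ 0.6389 -0.2152  0.1633] q [-0.44  0.21  1.55 -0.    1.38 -1.2 ] F [-0.2 -0.7 -0.1] T [ 0.02 -0.03 -0.02] w 0.506 t 8.8
```

View pics/a1.png

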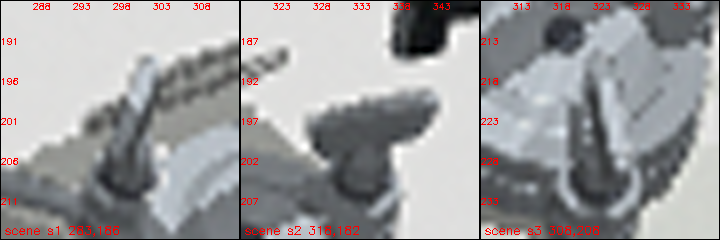

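```bash
python3 -m pendant '[[[0,0,0,0.004,0.003,0,0.5],[0,0,0,0,0,-0.116,0.5],[0,0,0,0,0,-0.116,0.5],[0,0,0,0,0,-0.116,0.5],[0,0,0,0,0,0,0.5],[0,0,0,0,0,0,0.5]]]'; python3 st.py; python3 -m pendant '[[[0,0,0,0,0,0,0.3],[0,0,0,0,0,0,0.2],[0,0,0,0,0,0,0.15],[0,0,0,0,0,0,0],[0,0,0,0,0,0,0],[0,0,0,0,0,0,0],[0,0,0,0,0,0,0]]]'; python3 st.py
```

```text
time: 9.6
tool_pos: [0.6411, -0.2149, 0.0789]
tool_rot: [0.001, 0.926, 0.376, 0.001]
contact_force: [-0.3, -0.0, 1.1]
gripper_width: 0.499
yaw 0.7717 pos [ 0.6411 -0.2149  0.0789] q [-0.43  0.3   1.6   0.    1.24 -1.21] F [-0.3 -0.   1.1] T [-0.02  0.02  0.04] w 0.499 t 9.6
time: 10.48
tool_pos: [0.6396, -0.2171, 0.0799]
tool_rot: [0.002, 0.926, 0.376, -0.002]
contact_force: [-6.7, -5.3, 4.5]
gripper_width: 0.127
yaw 0.7718 pos [ 0.6396 -0.2171  0.0799] q [-0.44  0.3   1.6  -0.01  1.24 -1.21] F [-6.7 -5.3  4.5] T [-0.88  1.22  0.06] w 0.127 t 10.475
```

```bash
python3 -m pendant '[[[0,0,0,-0.007,-0.007,0,0],[0,0,0,0,0,0,0],[0,0,0,0,0,0,0]]]'; python3 st.py; python3 -m pendant '[[[0,0,-0.05,0,0,0,0],[0,0,-0.05,0,0,0,0],[0,0,-0.05,0,0,0,0],[0,0,-0.05,0,0,0,0],[0,0,-0.05,0,0,0,0],[0,0,-0.05,0,0,0,0],[0,0,-0.05,0,0,0,0],[0,0,-0.05,0,0,0,0],[0,0,-0.05,0,0,0,0],[0,0,-0.05,0,0,0,0],[0,0,0,0,0,0,0],[0,0,0,0,0,0,0]]]';  python3 st.py
```

```text
time: 10.85
tool_pos: [0.6395, -0.2172, 0.0798]
tool_rot: [0.001, 0.926, 0.377, 0.001]
contact_force: [-2.6, -0.5, 6.7]
gripper_width: 0.129
yaw 0.7721 pos [ 0.6395 -0.2172  0.0798] q [-0.44  0.29  1.6  -0.    1.24 -1.21] F [-2.6 -0.5  6.7] T [-0.21  0.48 -0.  ] w 0.129 t 10.85
time: 12.35
tool_pos: [0.6365, -0.2172, 0.0798]
tool_rot: [0.002, 0.921, -0.389, -0.003]
contact_force: [-13.4, -0.8, 12.5]
gripper_width: 0.12
yaw -0.7983 pos [ 0.6365 -0.2172  0.0798] q [-0.44  0.29  1.61 -0.    1.25  0.36] F [-13.4  -0.8  12.5] T [-0.13  2.43  0.12] w 0.12 t 12.35
```

```bash
python3 -m pendant '[[[0,0,0,0,0,0,0.3],[0,0,0,0,0,0,0.5],[0,0,0,0,0,0,0.5],[0,0,0,0,0,0.12,0.5],[0,0,0,0,0,0.12,0.5],[0,0,0,0,0,0.12,0.5],[0,0,0,0,0,0,0.5],[0,0,-0.0163,-0.127,-0.01,0,0.5],[0,0,-0.0163,-0.127,-0.01,0,0.5],[0,0,-0.0163,-0.127,-0.01,0,0.5],[0,0,-0.0163,-0.127,-0.01,0,0.5],[0,0,0,0,0,0,0.5],[0,0,0,0,0,0,0.5]]]'; python3 st.py
python3 - <<'E'
from mos import *
mosaic('a2',np.load('x1.npy'),'123',names=("scene",),W=30,Z=8)
E
```

```text
time: 13.98
tool_pos: [0.5117, -0.2261, 0.1666]
tool_rot: [-0.0, 0.877, -0.481, -0.0]
contact_force: [0.4, -0.3, 0.7]
gripper_width: 0.499
yaw -1.0033 pos [ 0.5117 -0.2261  0.1666] q [-0.55 -0.05  1.83  0.    1.37  0.45] F [ 0.4 -0.3  0.7] T [-0.   -0.02 -0.01] w 0.499 t 13.975
```

View pics/a2.png

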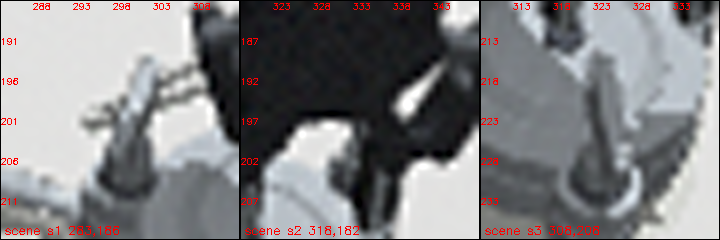

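```bash
python3 -m pendant '[[[0,0,0,0,-0.006,0,0.5],[0,0,0,0,0,-0.117,0.5],[0,0,0,0,0,-0.117,0.5],[0,0,0,0,0,-0.117,0.5],[0,0,0,0,0,0,0.5],[0,0,0,0,0,0,0.5]]]'; python3 st.py; python3 -m pendant '[[[0,0,0,0,0,0,0.3],[0,0,0,0,0,0,0.2],[0,0,0,0,0,0,0.15],[0,0,0,0,0,0,0],[0,0,0,0,0,0,0],[0,0,0,0,0,0,0],[0,0,0,0,0,0,0]]]'; python3 st.py
```

```text
time: 14.78
tool_pos: [0.5126, -0.2282, 0.0809]
tool_rot: [0.0, 0.877, -0.481, 0.001]
contact_force: [-0.1, -0.3, -0.3]
gripper_width: 0.504
yaw -1.0033 pos [ 0.5126 -0.2282  0.0809] q [-0.55  0.04  1.89  0.    1.21  0.45] F [-0.1 -0.3 -0.3] T [ 0.01 -0.02 -0.01] w 0.504 t 14.775
time: 15.65
tool_pos: [0.5125, -0.2285, 0.0812]
tool_rot: [0.0, 0.877, -0.481, 0.001]
contact_force: [0.6, -0.9, 5.8]
gripper_width: 0.102
yaw -1.0039 pos [ 0.5125 -0.2285  0.0812] q [-0.55  0.04  1.89 -0.    1.21  0.45] F [ 0.6 -0.9  5.8] T [-0.14 -0.07 -0.09] w 0.102 t 15.65
```

Centred grip with nearly no side load; turning screw 3.

```bash
python3 -m pendant '[[[0,0,-0.05,0,0,0,0],[0,0,-0.05,0,0,0,0],[0,0,-0.05,0,0,0,0],[0,0,-0.05,0,0,0,0],[0,0,-0.05,0,0,0,0],[0,0,-0.05,0,0,0,0],[0,0,-0.05,0,0,0,0],[0,0,-0.05,0,0,0,0],[0,0,-0.05,0,0,0,0],[0,0,-0.05,0,0,0,0],[0,0,0,0,0,0,0],[0,0,0,0,0,0,0]]]';  python3 st.py; python3 -m pendant '[[[0,0,0,0,0,0,0.3],[0,0,0,0,0,0,0.5],[0,0,0,0,0,0,0.5],[0,0,0,0,0,0.12,0.5],[0,0,0,0,0,0.12,0.5],[0,0,0,0,0,0.16,0.5],[0,0,0,-0.1,0.1,0.1,0.5],[0,0,0,-0.1,0.2,0,0.5],[0,0,0,-0.1,0.24,0,0.5],[0,0,0,-0.1,0.24,0,0.5],[0,0,0,-0.1,0.24,0,0.5],[0,0,0,0,0.24,0,0.5],[0,0,0,0,0.24,0,0.5],[0,0,0,0,0,0,0.5],[0,0,0,0,0,0,0.5]]]'; python3 st.py
python3 - <<'E'
from mos import *
from ncc import wing
x=np.load('x1.npy'); x[:2]=.5711,-.1864
mosaic('end',x,'123',W=30,Z=8)
for n in("scene","top"):
    im=imaging.grab_frame(n)["frame"]; cv2.imwrite(f"pics/end_{n}.png",im)
    for i in range(3):
        b,p=wing(im,n,x,i,x[3+i]+np.pi/2); print(n,i+1,np.round(b,2))
        b,p=wing(im,n,x,i,x[3+i]-np.pi/2)
E
```

```text
time: 17.15
tool_pos: [0.5127, -0.2269, 0.0813]
tool_rot: [0.001, -0.28, 0.96, 0.0]
contact_force: [1.7, 5.2, 8.1]
gripper_width: 0.105
yaw -2.5743 pos [ 0.5127 -0.2269  0.0813] q [-0.55  0.04  1.89  0.    1.21  2.02] F [1.7 5.2 8.1] T [ 0.43  0.16 -0.15] w 0.105 t 17.15
time: 19.02
tool_pos: [0.3892, 0.1401, 0.2043]
tool_rot: [-0.001, -0.28, 0.96, -0.0]
contact_force: [0.5, -0.2, 0.4]
gripper_width: 0.5
yaw -2.5737 pos [0.3892 0.1401 0.2043] q [ 0.17 -0.48  2.11 -0.    1.51  2.74] F [ 0.5 -0.2  0.4] T [-0.02 -0.03 -0.01] w 0.5 t 19.025
scene 1 [ 0.89  1.   -0.5   0.5 ]
scene 2 [ 0.95 -2.    0.75  1.25]
scene 3 [ 0.95 -1.   -0.75  0.  ]
top 1 [ 0.93 -2.    0.5   0.25]
top 2 [ 0.93 -3.    0.5  -0.25]
top 3 [ 0.89  5.   -1.75  2.  ]
```

View pics/end.png

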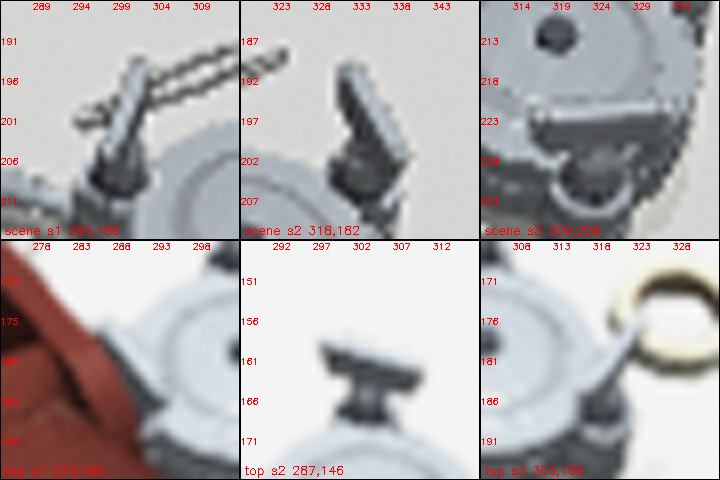

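View pics/end_scene.png

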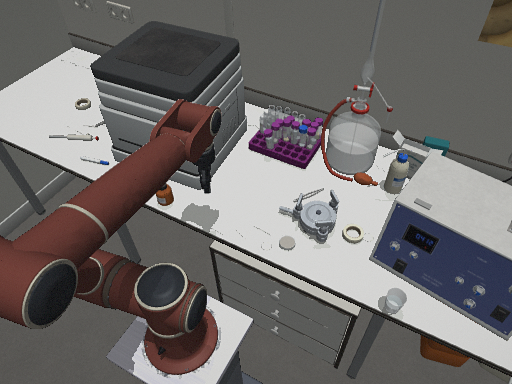

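```bash
python3 -c "
from plant import manip
print(manip.job_done())"
```

```text
the job is handed in; nothing more can be done
None
```

I gave each of the three wing screws a quarter turn clockwise, in order: first the one above the nozzle, then on clockwise round the rim. The job was handed in at about 19 s of the 64 s allowed, with the arm clear of everything.

- **Turns:** by the tool's measured yaw, all three were 90.0° while gripped.
- **Pictures afterwards:** the wings sit within about 3° of where they should be, in both cameras. That is about as fine as the images resolve. One reading disagreed: the top view of screw 3 gave +5°, with the fit running to the edge of its search range, while the scene view gave -1°. I trusted the scene view.
- **Starting angles:** these carry an uncertainty of 2–3°, and closing the jaws may have shifted a wing by about that much before its turn.
- **Forces:** the wrist readings I took peaked at about 18 N, well under the limits. Screws 1 and 2 were a few millimetres off centre when gripped. I re-centred before turning them, but about 13 N of side load remained at the end of screw 2's turn.
- **Surroundings:** the dish, tape, forceps and cup look unmoved in the last picture. The brown bottle looks in place but is partly hidden by the arm. The pale bottle is hidden, so I could not check it; the arm passed above it.

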